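# Load a cable reel on the winder and click its start key

### The job

Hang the empty teal reel on the winder stand's horizontal bar, its whole width on the bar, and let go of it. Then press the green key of the keypad down through its click, where its resistance suddenly drops, and no further: do not force it towards its bottom stop, and let it come back up. Leave the red and yellow keys unpressed, do not press the green key before the reel hangs on the bar, and leave the grey reel, yellow can, red bucket and pliers standing where they are.

Things in the scene. Friction and masses are not known exactly. Their poses are not given: they have to be found in the camera images.
- reel_teal_centre (a point): Centre of the empty teal cable reel: loose spool, flanges 130 mm in diameter, 46 mm wide overall (flanges 5 mm thick, hub 60 mm), 40 mm bore right through. Its x axis is the bore axis, level; it may have turned about it. Stands on its rim in a cradle, centre 77 mm up. Grip across the 46 mm width by the top of the flanges, fingertips 25 mm or more above the bore axis, clear of the bar.
- reel_teal: The same teal reel (0.18 to 0.35 kg); origin at its centre, x axis along the bore.
- reel_grey_centre (a point): Centre of a grey reel of the same shape and size in a second cradle: a bystander. The cradles (plywood foot 90 x 110 mm with two wooden bars, 24 mm high) are fixed; which one is nearer the robot varies.
- bar_mid (a point): On the axis of the winder's fixed level steel bar (16 mm diameter), half-way along, 130 mm up. x lies along the bar, z up. Free end at x = -86 mm, with an orange collar 22 mm in diameter on the last 6 mm; at x = +72 mm a black disc 32 mm in diameter, then at +78 mm the blue upright, 50 mm wide, top 146 mm up. A hung reel rests with its bore on the bar, centre 12 mm below the bar's axis.
- green_key_top (a point): Centre of the green key's flat top, a cap 40 mm in diameter, unpressed 59 mm above the table and 14 mm above its fixed grey box (110 x 190 x 45 mm). Snap dome, moves straight down: resistance climbs to 9.5 N at 2.5 mm, gives way (click) to 3 N at 7 mm, then stiffens, 10 N at 9.2 mm. Past 10 mm is over-pressed. Springs back. y points along the row of keys (58 mm apart): green, yellow, red.
- green_key (a joint): How far the green key is pressed down, m: 0 up, grows downward to 0.0115 at the bottom stop; clicked from 0.0045 to 0.010.
- yellow_key_top (a point): Centre of the top face of the yellow key, of the same kind, in the middle of the row. Not to be pressed.
- yellow_key (a joint): How far the yellow key is pressed, m.
- red_key_top (a point): Centre of the top face of the red key, of the same kind, at the other end of the row. Not to be pressed.
- red_key (a joint): How far the red key is pressed, m.
- can: Yellow upright can with a white cap, 60 mm in diameter, 190 mm tall, loose, a bystander between the cradles and the winder stand. Origin at the centre of its foot.
- bucket: Small open red plastic bucket, 88 mm in diameter at the foot, 116 mm at the rim, 120 mm tall, loose, bystander. Origin at the centre of its foot.
- pliers: Pliers with red handles lying flat, 175 mm long, 16 mm high, loose, bystander. Origin on the underside, near the middle; x towards the jaws.
There are look-alikes about, which are no part of the job. Leave any blue or purple look-alike of the part that bears green_key_top alone.

How it is judged:
On the way, in this order (a step that is already met when the one before it is completed fails the run):
1. the teal reel hangs on the bar, its whole width on it, let go of (x of reel_teal_centre in the frame of bar_mid between -0.058 and 0.058 m and y of reel_teal_centre in the frame of bar_mid between -0.015 and 0.015 m and z of reel_teal_centre in the frame of bar_mid between -0.018 and -0.004 m and angle between the x axis of reel_teal_centre and the x axis of bar_mid, either way round below 0.5 rad and contact force between the fingers and reel_teal below 0.2 N), for 0.3 s.
2. with the reel hanging, the green key is pressed through its click (x of reel_teal_centre in the frame of bar_mid between -0.058 and 0.058 m and y of reel_teal_centre in the frame of bar_mid between -0.015 and 0.015 m and z of reel_teal_centre in the frame of bar_mid between -0.018 and -0.004 m and angle between the x axis of reel_teal_centre and the x axis of bar_mid, either way round below 0.5 rad and value of joint green_key above 0.0045 m), for 0.04 s.
At the end, for the whole second after the job is handed in: The teal reel hangs freely at rest on the bar (centre 4 to 18 mm below the bar's axis, within 15 mm sideways and 58 mm along the bar of its middle, axis within 0.5 rad of the bar's), all three keys are up (within 1.5 mm), after the green key had been pressed 4.5 to 10 mm (all of step 1 and linear speed of reel_teal below 0.05 m/s and value of joint each of green_key, yellow_key, red_key below 0.0015 m); the robot touches nothing.
It fails at once if the green key is forced more than 10 mm down, past its click towards the bottom stop (value of joint green_key above 0.01 m).
It fails at once if the green key is pressed (3.5 mm) while the reel does not hang on the bar (value of joint green_key above 0.0035 m and not (x of reel_teal_centre in the frame of bar_mid between -0.058 and 0.058 m and y of reel_teal_centre in the frame of bar_mid between -0.015 and 0.015 m and z of reel_teal_centre in the frame of bar_mid between -0.018 and -0.004 m and angle between the x axis of reel_teal_centre and the x axis of bar_mid, either way round below 0.5 rad)).
It fails at once if the yellow or the red key is pressed (more than 3 mm) (value of joint any of yellow_key, red_key above 0.003 m).
It fails at once if the grey reel is displaced by more than 25 mm (distance of reel_grey_centre from where it was at the start of the episode above 0.025 m).
It fails at once if the can, bucket or pliers are displaced by more than 25 mm or the can or bucket tipped (distance of any of can, bucket, pliers from where it was at the start of the episode above 0.025 m or angle between any of can, bucket's own z axis and vertical above 0.4 rad).
It also fails if it takes over 69 s, if anything falls off the work surface, if the arm or the gripper's body presses on something with over 40 N, if the wrist force passes 120 N, or if a joint passes its speed limit or range.

### The arm

A 6-joint arm with a two-finger parallel gripper is mounted at the origin on the work surface. World frame = base frame: x ahead of the robot, y to its left, z up, the work surface at z = 0. Lengths are in m, angles in rad, forces in N, time in s.
With the tool pointing down it reaches from about 0.275 to 0.875 m from the base axis. Payload 12.5 kg.
Tool frame: the origin (TCP) lies at the very end of the fingers, on their centre line; the grasp point (between the pads) lies 19 mm behind it (manip.grip_depth is the distance from the TCP to the grasp point, in m); z points along the fingers, y is the direction in which the jaws open and shut (so a half turn about z gives the same grasp; the last joint's range is limited). The gripper opens to 85 mm and grips with 20 to 120 N. Pads are 22 mm wide; open, the fingers measure 114 mm over their backs; the gripper's body (76 mm by 85 mm) begins 54 mm behind the grasp point. The pads swing forward as they close: fully open they stand 13 mm farther back than shut.
Start: joints at [-1.269, 0.351, 1.652, -0, 1.139, -0.085], TCP at [0.207, -0.509, 0.231] pointing down, gripper open.
Joint ranges: [-2.75, 2.75], [-0.79, 2.1], [0.01, 2.65], [-1.57, 4.71], [0.07, 3.14], [-2.87, 2.87]. Speed limits (rad/s): [2.22, 2.22, 2.79, 3.14, 3.14, 3.14].

### API

Orientations are given as a unit quaternion [x, y, z, w].
In Python, from workcell import manip, get_image gives the robot as it stands.
- The arm moves only by the shell command python3 -m creep 'ROWS' [FORCE]. ROWS is a JSON object of lists of equal length, an entry for each row: "translation": the shift along the tool's x, y, z in m, a list of three; "angular": the turn, a rotation vector about the tool's x, y, z in units of 6 degrees (1.0 is 6 degrees), a list of three; "grip": the opening, from -1 (shut) to 1 (fully open), so that 0 is half open. A call has 1 to 12 rows; each row is the pose to reach, as a shift and turn from the pose commanded when the call began, along the tool's axes at that moment; what a row does not reach only later rows make up. A row lasts 1/8 s, in which the tool goes at most 62.5 mm and 10.7 degrees, less where a joint would pass 70% of its speed; a pose out of reach is approached as far as the arm can. A call with a gripper value outside its range is refused whole. The fingers move at their own pace and stop on an object; FORCE is the grip in N (left out, the last holds). Time passes only in rows, so rows that repeat a pose let the fingers close. It gives the time, the measured TCP pose, the force and the opening at its end, in the units of the state.
- manip.state(): the state, without advancing time (a new reading comes with each control period).
- get_image(name): name is "scene" or "top"; returns a dict with "color" (420x560x3 uint8, red, green, blue), "depth" (420x560 float32, m along the optical axis (not along the pixel's ray), 0 where there is no reading), "K" (3x3 intrinsics, pixels), "camera_from_world" (4x4, takes a point from world to camera coordinates). Camera axes: x right, y down, z forward; pixel columns grow to the right and rows downward; lengths in m; the calibration is good to about 2 mm. A picture is of the moment at which its call begins.
- manip.job_done(): hands the job in, once; it reports no verdict.
The state is a dict: "time": time; "joints": joint angles; "joint_vel": joint speeds; "joint_torque": joint torques, N m; "tcp_pos": TCP position; "orientation": TCP orientation; "ft_force": force on the tool from outside, world axes, zero at the start; "wrist_torque": the same for the moment, N m; "width": finger opening in m.
Only numpy, scipy, OpenCV 4.12 (cv2) and the standard library are available. Lean on these libraries where they do the work, as an engineer would, in place of code of your own. Each camera call takes 0.05 s, during which the arm holds its last target.

## Working session

There is one attempt and no reset: what is moved stays moved. The work goes in short steps, Python scripts to look and compute and a shell command to move; the robot and the scene stay as the last step left them, time stands still between calls to the robot, and variables do not carry over. Pictures are saved under pics/ and viewed, and the job is handed in when it is done.

```bash
ls; mkdir -p pics; cat > h.py <<'E'
import numpy as np, cv2, json
from workcell import manip, get_image
def save(n,im): cv2.imwrite('pics/'+n+'.png', im[:,:,::-1])
def pts(d):
    z=d['depth']; K=d['K']; v,u=np.mgrid[:z.shape[0],:z.shape[1]]
    c=np.stack([(u-K[0,2])/K[0,0]*z,(v-K[1,2])/K[1,1]*z,z],-1)
    T=np.linalg.inv(d['camera_from_world'])
    P=c@T[:3,:3].T+T[:3,3]; P[z==0]=np.nan; return P
def ray(d,u,v,h):
    T=np.linalg.inv(d['camera_from_world']); r=T[:3,:3]@np.linalg.inv(d['K'])@[u,v,1]; o=T[:3,3]
    return o+r*(h-o[2])/r[2]
E
python3 - <<'E'
from h import *
for n in ('scene','top'):
    d=get_image(n); save(n+'0',d['color']); np.savez('pics/'+n+'0.npz',**d); print(n,np.linalg.inv(d['camera_from_world']).round(3).tolist(),d['K'].tolist())
print(manip.state(), manip.grip_depth)
E
```

```text
pics
scene [[-0.887, 0.24, -0.394, 1.25], [0.461, 0.469, -0.753, 1.584], [0.004, -0.85, -0.527, 1.098], [0.0, 0.0, 0.0, 1.0]] [[528.6771269104464, 0.0, 278.3472700508574], [0.0, 528.6771269104464, 212.12406488725546], [0.0, 0.0, 1.0]]
top [[-0.011, -0.998, 0.07, 0.395], [-1.0, 0.011, -0.001, 0.161], [-0.0, -0.07, -0.998, 1.444], [0.0, 0.0, 0.0, 1.0]] [[452.5129703474977, 0.0, 279.552944952038], [0.0, 452.5129703474977, 205.06058132649017], [0.0, 0.0, 1.0]]
{'time': 0.1, 'joints': array([-1.26859844e+00,  3.51184004e-01,  1.65234886e+00,  1.13594105e-05,
        1.13904045e+00, -8.45788994e-02]), 'joint_vel': array([-2.11297988e-04, -1.12808071e-03, -2.33139756e-03,  4.32062194e-04,
       -1.01987159e-05, -3.03123744e-04]), 'joint_torque': array([ 2.95624322e-04, -5.06833720e+01, -2.91879147e+01, -9.34685545e-05,
        2.67967676e-03, -1.41969747e-05]), 'tcp_pos': array([ 0.20741716, -0.50909095,  0.23081561]), 'orientation': array([ 9.81359010e-01,  1.92182864e-01, -4.81209185e-05, -4.87993959e-04]), 'ft_force': array([-0.50102109,  0.85759921, -0.95178903]), 'wrist_torque': array([ 0.03472998, -0.05132188, -0.00095058]), 'width': 0.0855976405233534} 0.0187
```

View pics/scene0.png

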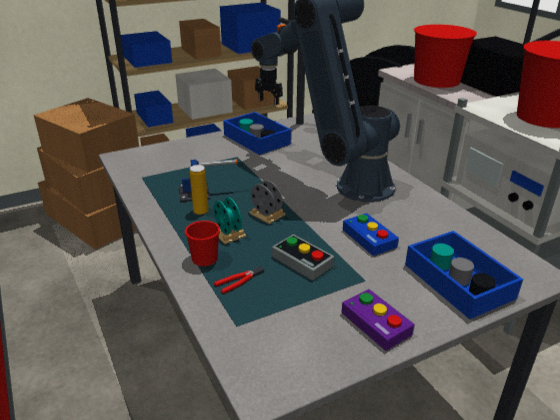

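View pics/top0.png

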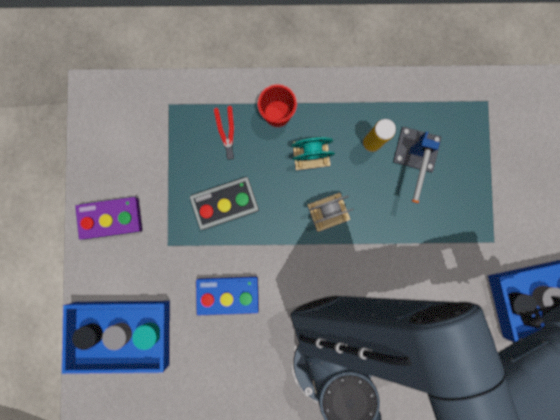

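Top view: the teal reel in its cradle is at (313,150), the grey reel at (329,210), and the winder bar runs from (430,145) to its orange end at (416,200). The target grey keypad is at (224,203), with its green key at (242,199). Possible mix-ups:
- the teal spools in the blue bins, at (145,336) in top and (255,130) in scene
- the grey reel, at (329,210)
- the blue keypad at (227,295) and its green key at (246,299)
- the purple keypad at (108,218) and its green key at (124,217)

I choose the teal reel standing in the cradle and the green key on the grey box.

```bash
python3 - <<'E'
from h import *
D={n:dict(np.load(f'pics/{n}0.npz')) for n in('scene','top')}
a=D['top']['color'][75:260,170:470]; b=D['scene']['color'][140:300,150:350]
save('crop1',cv2.resize(a,None,fx=2.6,fy=2.6,interpolation=cv2.INTER_CUBIC)); save('crop2',cv2.resize(b,None,fx=3.7,fy=3.7,interpolation=cv2.INTER_CUBIC))
for n in D:
    d=D[n];P=pts(d);hsv=cv2.cvtColor(d['color'],cv2.COLOR_RGB2HSV)
    for nm,lo,hi in [('teal',(80,100,40),(95,255,255)),('green',(55,120,60),(78,255,255)),('orange',(5,130,120),(18,255,255)),('yellow',(22,130,120),(32,255,255)),('red',(0,180,100),(4,255,255))]:
        m=cv2.inRange(hsv,lo,hi)
        k,l,s,c=cv2.connectedComponentsWithStats(m)
        for i in range(1,k):
            if s[i,4]>12:
                q=P[l==i]; q=q[~np.isnan(q[:,0])]
                if len(q)and q[:,2].max()>0.03 and -.1<q[:,0].mean()<1: print(n,nm,s[i].tolist(),c[i].round(1),'med',np.median(q,0).round(3),'min',q.min(0).round(3),'max',q.max(0).round(3))
E
```

```text
scene teal [239, 119, 14, 13, 126] [245.6 123.8] med [ 0.229 -0.735  0.062] min [ 0.162 -0.815  0.025] max [ 0.259 -0.698  0.075]
scene teal [196, 164, 168, 162, 7113] [258.9 249. ] med [ 0.61   0.231 -0.001] min [ 0.371 -0.499 -0.012] max [0.833 0.52  0.141]
scene teal [430, 243, 24, 27, 469] [442.  255.1] med [0.115 0.583 0.061] min [0.015 0.514 0.01 ] max [0.141 0.61  0.075]
scene green [358, 215, 10, 7, 57] [362.4 217.9] med [0.215 0.27  0.056] min [ 0.155  0.172 -0.004] max [0.231 0.29  0.062]
scene green [286, 237, 12, 9, 77] [291.6 240.4] med [0.516 0.281 0.055] min [0.483 0.231 0.037] max [0.537 0.3   0.062]
scene green [360, 293, 13, 11, 104] [365.8 297.8] med [0.463 0.642 0.056] min [0.443 0.606 0.042] max [0.483 0.662 0.061]
scene yellow [367, 222, 11, 7, 51] [372.  224.9] med [0.212 0.324 0.056] min [0.192 0.288 0.041] max [0.226 0.343 0.062]
scene yellow [299, 243, 11, 8, 70] [304.  246.7] med [0.497 0.333 0.057] min [0.469 0.292 0.04 ] max [0.517 0.352 0.061]
scene yellow [374, 304, 13, 9, 93] [379.6 308.2] med [0.455 0.697 0.056] min [0.435 0.68  0.05 ] max [0.475 0.71
[... 1223 characters left out ...]
100, 215, 12, 11, 114] [105.5 220.1] med [0.451 0.694 0.059] min [0.436 0.677 0.052] max [0.467 0.712 0.067]
top yellow [221, 293, 11, 12, 103] [226.2 298.8] med [0.209 0.326 0.059] min [0.193 0.31  0.051] max [0.226 0.341 0.065]
top red [259, 86, 37, 38, 935] [275.7 105.1] med [0.811 0.169 0.042] min [ 0.734  0.111 -0.005] max [0.846 0.219 0.129]
top red [200, 205, 13, 13, 124] [206.  210.8] med [0.476 0.386 0.059] min [0.457 0.367 0.041] max [0.495 0.405 0.066]
top red [82, 218, 11, 10, 80] [ 86.9 222.7] med [0.443 0.751 0.059] min [0.431 0.734 0.052] max [0.458 0.768 0.069]
top red [203, 295, 10, 10, 71] [206.9 299.5] med [0.208 0.384 0.058] min [0.194 0.368 0.053] max [0.222 0.396 0.066]
```

```bash
sleep 1
```

```text
(no output)
```

View pics/crop1.png

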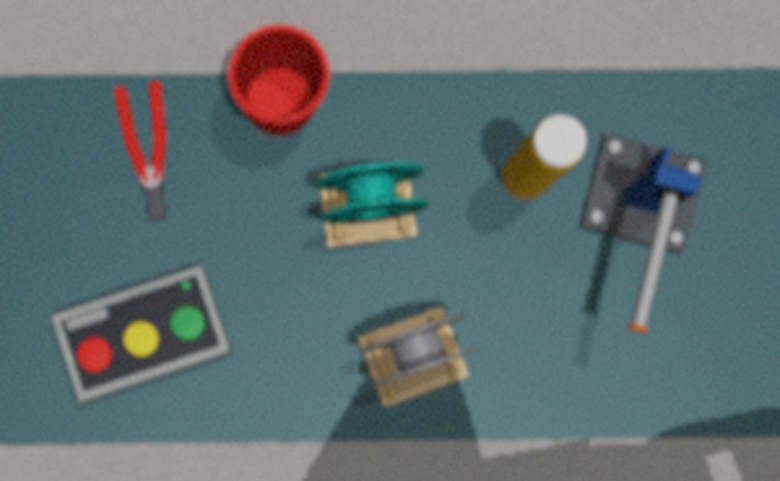

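View pics/crop2.png

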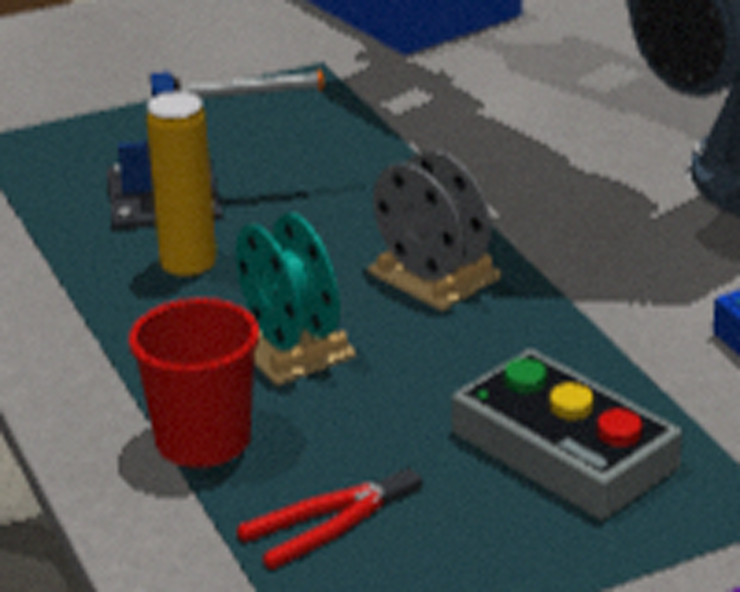

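The crops confirm the choice: the teal reel stands in the cradle next to the can and bucket, and the grey box is the target keypad with green at its right-hand end in the top view. Next I measure the reel's yaw and centre, the bar axis and the can's position.

```bash
python3 - <<'E'
from h import *
D={n:dict(np.load(f'pics/{n}0.npz')) for n in('scene','top')}
# reel
R=[]
for n,box in (('top',(285,130,342,165)),('scene',(208,192,245,238))):
    d=D[n];P=pts(d);hsv=cv2.cvtColor(d['color'],cv2.COLOR_RGB2HSV)
    m=cv2.inRange(hsv,(76,120,60),(95,255,255))>0
    w=np.zeros_like(m);x0,y0,x1,y1=box;w[y0:y1,x0:x1]=1
    m&=w; q=P[m]; q=q[(q[:,2]>0.05)&(q[:,2]<.16)]
    print(n,len(q),q.min(0).round(3),q.max(0).round(3))
    R.append(q)
    # flange tops
    t=q[q[:,2]>0.115]; r=cv2.minAreaRect(t[:,:2].astype(np.float32)*1000); print('top pts rect',r,len(t), t.mean(0))
q=np.vstack(R); q=q[np.abs(q[:,2]-.09)<.06]
r=cv2.minAreaRect(q[:,:2].astype(np.float32)*1000);print('all rect',r)
# grid by pixel rays: flange tops in top view, mask outline
d=D['top'];P=pts(d)
hsv=cv2.cvtColor(d['color'],cv2.COLOR_RGB2HSV)
sub=P[125:235,395:450].reshape(-1,3);hs=hsv[125:235,395:450].reshape(-1,3)
k=(sub[:,2]>0.115)&(sub[:,2]<.155);s=sub[k];hh=hs[k]
blue=(hh[:,0]>100)&(hh[:,0]<125)&(hh[:,1]>120)
print('upright top',np.median(s[blue],0),s[blue].min(0),s[blue].max(0))
b=s[~blue]; r=cv2.fitLine(b[:,:2].astype(np.float32),cv2.DIST_HUBER,0,.01,.01).ravel();print('bar line',r, np.degrees(np.arctan2(r[1],r[0])),b.min(0),b.max(0),len(b))
or_=(hsv[...,0]<20)&(hsv[...,1]>130)&(hsv[...,2]>110);yy,xx=np.nonzero(or_[190:212,405:428]);print('collar px',xx.mean()+405,yy.mean()+190,len(xx),ray(d,xx.mean()+405,yy.mean()+190,.138))
# bar by pixel: bar pts rows
m=(P[...,2]>.1)&(P[...,2]<.155);
for y in range(150,204,6):
    x=np.nonzero(m[y,400:450])[0]+400
    if len(x):print(y,x.min(),x.max(),ray(d,x.mean(),y,.134).round(4))
# can cap
c=P[110:150,360:400].reshape(-1,3);c=c[c[:,2]>.175];print('can',c.mean(0),np.ptp(c,0))
# key box orientation from keys
for u,v in ((241.8,198.9),(223.8,204.7),(206,210.8)): print('key',ray(d,u,v,.059))
for u,v in ((291.6,240.4),(304,246.7),(317.1,254.2)): print('keyS',ray(D['scene'],u,v,.057))
E
```

```text
top 572 [ 0.63  -0.006  0.052] [0.688 0.124 0.145]
top pts rect ((658.5042724609375, 58.153839111328125), (46.50631332397461, 103.65199279785156), 5.973452568054199) 175 [0.65927129 0.06048276 0.1299772 ]
scene 439 [ 0.632 -0.002  0.05 ] [0.693 0.127 0.141]
top pts rect ((664.2952270507812, 63.507286071777344), (49.57927703857422, 92.56733703613281), 6.276270389556885) 102 [0.66452768 0.06715298 0.12745522]
all rect ((662.4911499023438, 61.89990234375), (57.36539840698242, 131.37161254882812), 5.302253246307373)
upright top [ 0.65891026 -0.27388922  0.14458866] [ 0.64376108 -0.30447331  0.11546068] [ 0.67764698 -0.25233232  0.15397046]
bar line [ 0.9576285  -0.2880063   0.5817447  -0.25594866] -16.738632 [ 0.48846058 -0.30598241  0.12163517] [ 0.66718719 -0.22276095  0.15256272] 342
collar px 415.0 201.0 9 [ 0.49377011 -0.23171743  0.138     ]
150 423 436 [ 0.6433 -0.2801  0.134 ]
156 424 428 [ 0.6257 -0.2692  0.134 ]
162 422 427 [ 0.608  -0.2643  0.134 ]
168 421 425 [ 0.5904 -0.2593  0.134 ]
174 419 424 [ 0.5728 -0.2544  0.134 ]
180 419 422 [ 0.5553 -0.2509  0.134 ]
186 416 421 [ 0.5378 -0.2445  0.134 ]
192 415 419 [ 0.5203 -0.2396  0.134 ]
198 413 418 [ 0.5028 -0.2346  0.134 ]
can [ 0.69171063 -0.13604529  0.18853762] [0.0559929  0.05487158 0.021118  ]
key [0.51184583 0.27624942 0.059     ]
key [0.4945706 0.3315704 0.059    ]
key [0.47639833 0.38617901 0.059     ]
keyS [0.51710525 0.28020061 0.057     ]
keyS [0.49763993 0.33199598 0.057     ]
keyS [0.48022754 0.38886238 0.057     ]
```

```bash
cat >> h.py <<'E'
from scipy.spatial.transform import Rotation as Ro
def to(pos,yang):
    """shift/turn from the present pose to TCP pos, tool down, tool y along yang deg (mod 180)"""
    s=manip.state(); R=Ro.from_quat(s['orientation'])
    best=None
    for a in (yang,yang+180):
        t=np.radians(a+90); T=Ro.from_matrix(np.array([[np.cos(t),np.sin(t),0],[np.sin(t),-np.cos(t),0],[0,0,-1]]).T)
        rv=(R.inv()*T).as_rotvec(degrees=True)/6
        if best is None or np.linalg.norm(rv)<np.linalg.norm(best): best=rv
    print('t',round(s['time'],2),'at',s['tcp_pos'].round(4),'w',round(s['width'],4),'F',s['ft_force'].round(1),'shift',R.inv().apply(np.array(pos)-s['tcp_pos']).round(4),'turn',best.round(2),'tool y now',np.degrees(np.arctan2(*R.apply([0,1,0])[1::-1])).round(1))
E
python3 -c "
from h import *
to([.661,.0615,.22],6)"
```

```text
t 0.1 at [ 0.2074 -0.5091  0.2308] w 0.0856 F [-0.5  0.9 -1. ] shift [ 0.6353 -0.3573  0.0112] turn [-1.000e-02 -1.000e-02 -1.231e+01] tool y now -67.8
```

```bash
python3 -m creep '{"translation":[[0.053,-0.03,-0.01],[0.106,-0.06,-0.01],[0.159,-0.09,-0.01],[0.212,-0.12,-0.01],[0.265,-0.149,-0.01],[0.318,-0.179,-0.01],[0.371,-0.209,-0.01],[0.424,-0.238,0],[0.477,-0.268,0],[0.53,-0.298,0.01],[0.583,-0.328,0.01],[0.635,-0.357,0.01]],"angular":[[0,0,-1.1],[0,0,-2.2],[0,0,-3.3],[0,0,-4.4],[0,0,-5.5],[0,0,-6.6],[0,0,-7.7],[0,0,-8.8],[0,0,-9.9],[0,0,-11],[0,0,-12],[0,0,-12.3]],"grip":[1,1,1,1,1,1,1,1,1,1,1,1]}'
python3 -c "
from h import *
to([.661,.0615,.107],6)"
```

```text
time: 1.6
tcp_pos: [0.6617, 0.0626, 0.2208]
orientation: [0.669, 0.744, -0.0, -0.0]
ft_force: [-0.2, -0.9, 1.1]
width: 0.0856
t 1.6 at [0.6617 0.0626 0.2208] w 0.0856 F [-0.2 -0.9  1.1] shift [-0.001  -0.0008  0.1138] turn [-0.01  0.    0.02] tool y now 6.1
```

```bash
python3 - <<'E'
from h import *
a=get_image('scene');b=get_image('top')
save('hov',np.hstack([cv2.resize(a['color'][100:270,140:340],(400,340)),cv2.resize(b['color'][90:260,230:430],(400,340))]))
E
```

```text
(no output)
```

View pics/hov.png

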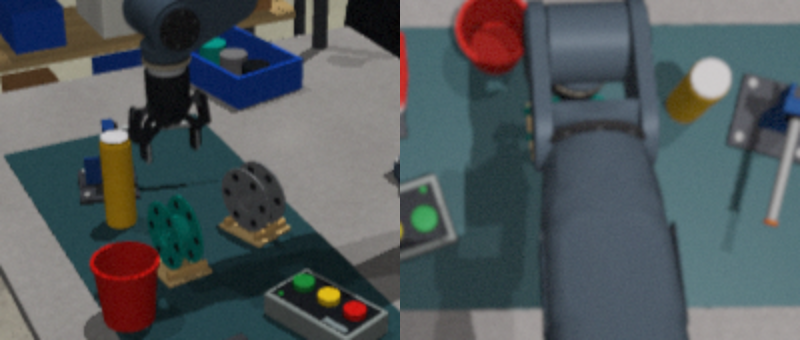

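The open gripper is above the teal reel (crop about (172,140)), with its jaws straddling the reel's width and clear of the can and bucket. I lower it and close.

```bash
python3 -m creep '{"translation":[[0,0,0.03],[0,0,0.06],[0,0,0.085],[-0.001,-0.001,0.1],[-0.001,-0.001,0.108],[-0.001,-0.001,0.113],[-0.001,-0.001,0.113]],"angular":[[0,0,0],[0,0,0],[0,0,0],[0,0,0],[0,0,0],[0,0,0],[0,0,0]],"grip":[1,1,1,1,1,1,1]}' 40
python3 -m creep '{"translation":[[0,0,0],[0,0,0],[0,0,0],[0,0,0],[0,0,0],[0,0,0],[0,0,0],[0,0,0]],"angular":[[0,0,0],[0,0,0],[0,0,0],[0,0,0],[0,0,0],[0,0,0],[0,0,0],[0,0,0]],"grip":[0.3,0.1,0,-0.2,-0.2,-0.2,-0.2,-0.2]}' 40
python3 -c "
from h import *
to([.661,.0615,.107],6)"
```

```text
time: 2.58
tcp_pos: [0.6602, 0.0597, 0.1086]
orientation: [0.669, 0.743, 0.0, 0.0]
ft_force: [0.6, -0.2, 0.3]
width: 0.0853
time: 3.58
tcp_pos: [0.6602, 0.0598, 0.1087]
orientation: [0.669, 0.743, 0.0, 0.0]
ft_force: [-0.8, 0.5, 5.7]
width: 0.0451
t 3.58 at [0.6602 0.0598 0.1087] w 0.0451 F [-0.8  0.5  5.7] shift [0.0016 0.001  0.0017] turn [ 0.01  0.   -0.01] tool y now 6.0
```

The fingers stopped at 45 mm, which matches the 46 mm reel. I lift it and look.

```bash
python3 -m creep '{"translation":[[0,0,-0.01],[0,0,-0.03],[0,0,-0.06],[0,0,-0.1],[0,0,-0.14],[0,0,-0.18],[0,0,-0.2],[0,0,-0.2],[0,0,-0.2]],"angular":[[0,0,0],[0,0,0],[0,0,0],[0,0,0],[0,0,0],[0,0,0],[0,0,0],[0,0,0],[0,0,0]],"grip":[-0.2,-0.2,-0.2,-0.2,-0.2,-0.2,-0.2,-0.2,-0.2]}' 50
python3 - <<'E'
from h import *
a=get_image('scene');save('lift',cv2.resize(a['color'][60:270,120:360],(720,630)[:2])[:600])
to([.453,-.220,.30],-16.1)
P=pts(a);hsv=cv2.cvtColor(a['color'],cv2.COLOR_RGB2HSV);m=cv2.inRange(hsv,(76,120,50),(95,255,255))>0
q=P[m];q=q[(q[:,2]>.15)&(q[:,2]<.36)&(q[:,0]>.55)&(q[:,0]<.75)&(abs(q[:,1]-.06)<.1)];print(len(q),q.min(0),q.max(0),cv2.minAreaRect(q[:,:2].astype(np.float32)*1000))
E
```

```text
time: 4.7
tcp_pos: [0.6596, 0.0597, 0.3074]
orientation: [0.669, 0.743, -0.0, -0.001]
ft_force: [-0.5, 0.5, -3.0]
width: 0.0453
t 4.75 at [0.6595 0.0597 0.3071] w 0.0451 F [ 0.6  0.5 -2.6] shift [-0.2567 -0.2344  0.0075] turn [-0.02  0.    3.68] tool y now 6.0
720 [ 0.63263608 -0.00392752  0.20554886] [0.69273403 0.12801188 0.33943326] ((662.8018188476562, 60.84823226928711), (52.564056396484375, 130.8064727783203), 5.19371223449707)
```

View pics/lift.png

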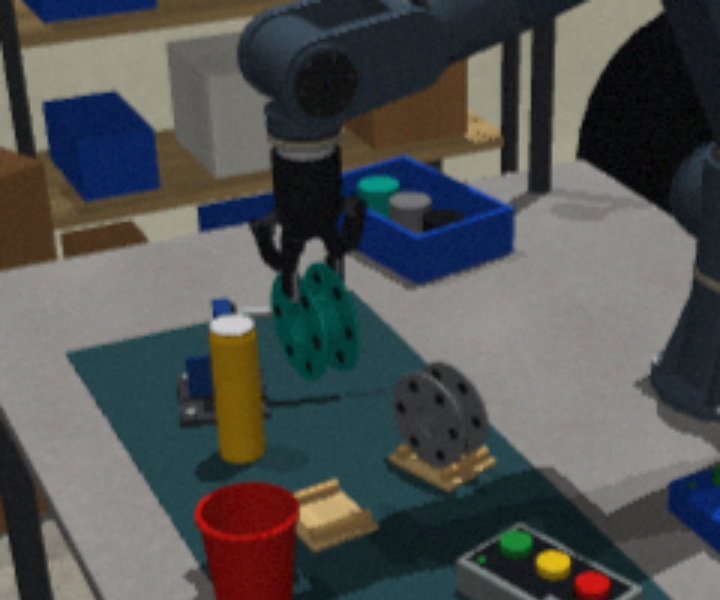

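The reel is held level, clear of the cradle and everything else, with its centre about 33 mm below the TCP. I carry it to a point off the bar's free end.

```bash
python3 -m creep '{"translation":[[-0.03,-0.028,0],[-0.07,-0.064,0],[-0.11,-0.103,0],[-0.15,-0.142,0],[-0.19,-0.182,0],[-0.225,-0.215,0],[-0.25,-0.238,0],[-0.255,-0.243,0],[-0.255,-0.243,0]],"angular":[[0,0,0.3],[0,0,0.8],[0,0,1.4],[0,0,2],[0,0,2.6],[0,0,3.2],[0,0,3.6],[0,0,3.68],[0,0,3.68]],"grip":[-0.2,-0.2,-0.2,-0.2,-0.2,-0.2,-0.2,-0.2,-0.2]}'
python3 - <<'E'
from h import *
a=get_image('scene');b=get_image('top')
save('pre',np.hstack([cv2.resize(a['color'][100:250,150:350],(400,300)),cv2.resize(b['color'][110:260,330:530],(400,300))]))
to([.444,-.2173,.163],-16.1)
E
```

```text
time: 5.88
tcp_pos: [0.4448, -0.219, 0.3079]
orientation: [0.799, 0.601, -0.0, -0.0]
ft_force: [0.4, 0.1, -1.3]
width: 0.0453
t 5.97 at [ 0.4452 -0.2184  0.308 ] w 0.0454 F [ 0.6  0.9 -1.9] shift [ 0.0007 -0.0014  0.145 ] turn [-0.   -0.    0.01] tool y now -16.0
```

View pics/pre.png

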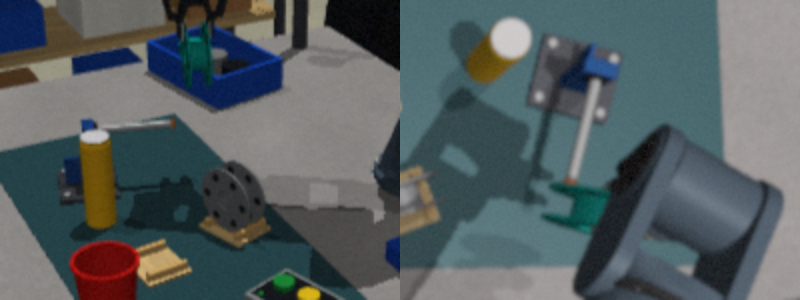

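In the top crop the reel is in front of the bar's orange end at (570,180), aligned along the bar. I lower it to the bar's height and check against the bar.

```bash
python3 -m creep '{"translation":[[0,0,0.03],[0,0,0.07],[0,0,0.11],[0,-0.001,0.135],[0,-0.001,0.144],[0,-0.001,0.145],[0,-0.001,0.145]],"angular":[[0,0,0],[0,0,0],[0,0,0],[0,0,0],[0,0,0],[0,0,0],[0,0,0]],"grip":[-0.2,-0.2,-0.2,-0.2,-0.2,-0.2,-0.2]}'
python3 - <<'E'
from h import *
a=get_image('scene');b=get_image('top')
save('pre2',np.hstack([cv2.resize(a['color'][130:230,180:313],(400,300),interpolation=cv2.INTER_CUBIC),cv2.resize(b['color'][130:230,380:513],(400,300),interpolation=cv2.INTER_CUBIC)]))
to([.569,-.2535,.163],-16.1)
for n,d in(('s',a),('t',b)):
    P=pts(d);hsv=cv2.cvtColor(d['color'],cv2.COLOR_RGB2HSV);m=cv2.inRange(hsv,(76,120,40),(95,255,255))>0
    q=P[m];q=q[(q[:,2]>.03)&(q[:,2]<.22)&(q[:,0]>.37)&(q[:,0]<.53)&(abs(q[:,1]+.22)<.1)];print(n,len(q),q.min(0).round(3),q.max(0).round(3),cv2.minAreaRect(q[:,:2].astype(np.float32)*1000))
E
```

```text
time: 6.85
tcp_pos: [0.4445, -0.219, 0.1642]
orientation: [0.799, 0.601, 0.0, 0.001]
ft_force: [-0.1, 0.5, -2.0]
width: 0.045
t 6.95 at [ 0.4443 -0.219   0.1642] w 0.0452 F [-0.3  0.5 -3.5] shift [0.0015 0.1293 0.0014] turn [ 0.01  0.   -0.  ] tool y now -16.1
s 282 [ 0.415 -0.273  0.069] [ 0.488 -0.149  0.196] ((449.604736328125, -211.62945556640625), (120.86351776123047, 48.58140182495117), 74.29788208007812)
t 308 [ 0.419 -0.219  0.091] [ 0.48  -0.153  0.196] ((449.4568786621094, -191.80482482910156), (70.7917709350586, 47.99288558959961), 71.20612335205078)
```

View pics/pre2.png

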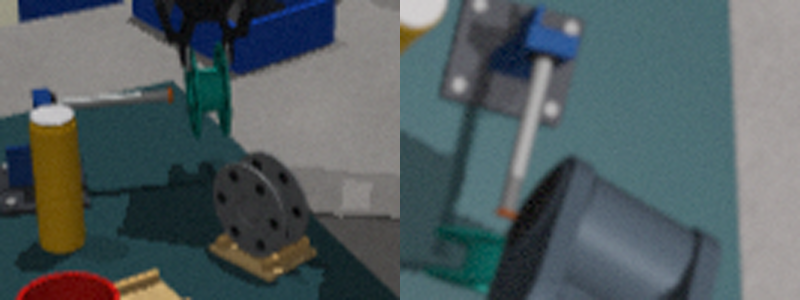

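The reel faces the collar at matching height, and side offset is about 1 mm against 9 mm of clearance. I slide it on in stages and watch the force.

```bash
python3 -m creep '{"translation":[[0.001,0.012,0.001],[0.001,0.024,0.001],[0.001,0.036,0.001],[0.001,0.048,0.001],[0.001,0.048,0.001]],"angular":[[0,0,0],[0,0,0],[0,0,0],[0,0,0],[0,0,0]],"grip":[-0.2,-0.2,-0.2,-0.2,-0.2]}'
python3 - <<'E'
from h import *
a=get_image('scene');b=get_image('top')
save('ins1',np.hstack([cv2.resize(a['color'][130:230,180:313],(400,300),interpolation=cv2.INTER_CUBIC),cv2.resize(b['color'][130:230,380:513],(400,300),interpolation=cv2.INTER_CUBIC)]))
to([.569,-.2535,.163],-16.1)
E
```

```text
time: 7.58
tcp_pos: [0.491, -0.2314, 0.1621]
orientation: [0.799, 0.601, 0.0, 0.0]
ft_force: [-0.4, -0.3, -2.9]
width: 0.0454
t 7.67 at [ 0.4901 -0.2311  0.1621] w 0.0456 F [-0.5 -0.4 -2.1] shift [ 0.0004  0.082  -0.001 ] turn [-0.01 -0.   -0.  ] tool y now -16.1
```

View pics/ins1.png

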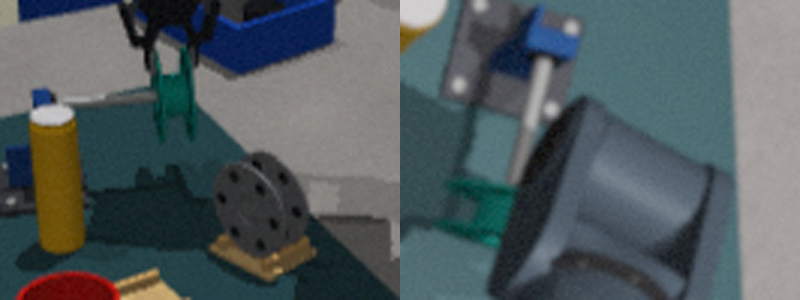

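The bar's end is inside the bore and no side force has built up. I continue to mid-bar.

```bash
python3 -m creep '{"translation":[[0,0.012,0],[0,0.026,0],[0,0.04,0],[0,0.054,0],[0,0.068,0],[0,0.08,0],[0,0.08,0],[0,0.08,0]],"angular":[[0,0,0],[0,0,0],[0,0,0],[0,0,0],[0,0,0],[0,0,0],[0,0,0],[0,0,0]],"grip":[-0.2,-0.2,-0.2,-0.2,-0.2,-0.2,-0.2,-0.2]}'
python3 - <<'E'
from h import *
a=get_image('scene');b=get_image('top')
save('ins2',np.hstack([cv2.resize(a['color'][130:230,180:313],(400,300),interpolation=cv2.INTER_CUBIC),cv2.resize(b['color'][130:230,380:513],(400,300),interpolation=cv2.INTER_CUBIC)]))
to([.569,-.2535,.151],-16.1)
E
```

```text
time: 8.68
tcp_pos: [0.5668, -0.2533, 0.1621]
orientation: [0.799, 0.601, -0.0, -0.0]
ft_force: [0.5, 0.7, -2.8]
width: 0.0451
t 8.78 at [ 0.5668 -0.2534  0.1623] w 0.0452 F [ 0.8  0.6 -2.4] shift [0.0005 0.0022 0.0113] turn [-0. -0. -0.] tool y now -16.1
```

View pics/ins2.png

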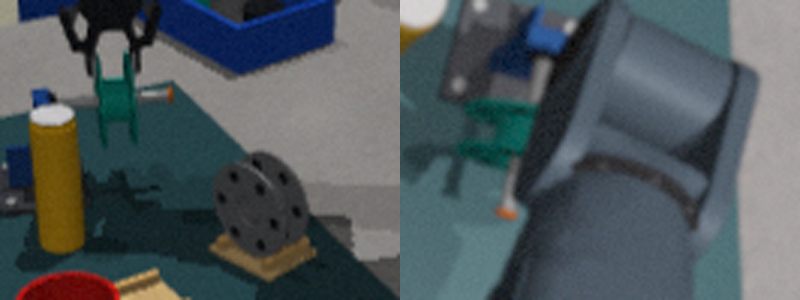

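The collar shows on the near side of the reel, so the reel is threaded. I lower it until the bar takes the weight.

```bash
python3 -m creep '{"translation":[[0,0,0.003],[0,0,0.006],[0,0,0.008],[0,0,0.01],[0,0,0.01]],"angular":[[0,0,0],[0,0,0],[0,0,0],[0,0,0],[0,0,0]],"grip":[-0.2,-0.2,-0.2,-0.2,-0.2]}'
python3 -m creep '{"translation":[[0,0,0.001],[0,0,0.002],[0,0,0.002],[0,0,0.002]],"angular":[[0,0,0],[0,0,0],[0,0,0],[0,0,0]],"grip":[-0.2,-0.2,-0.2,-0.2]}'
```

```text
time: 9.4
tcp_pos: [0.567, -0.2534, 0.1521]
orientation: [0.799, 0.601, -0.0, -0.0]
ft_force: [-1.1, -0.3, -2.7]
width: 0.045
time: 9.9
tcp_pos: [0.5672, -0.2535, 0.1513]
orientation: [0.799, 0.601, 0.0, 0.0]
ft_force: [-2.5, 1.0, 6.2]
width: 0.0451
```

The force has turned upward, +6 N, so the bar carries the reel. I open and rise.

```bash
python3 -m creep '{"translation":[[0,0,0],[0,0,0],[0,0,0],[0,0,0],[0,0,0],[0,0,0]],"angular":[[0,0,0],[0,0,0],[0,0,0],[0,0,0],[0,0,0],[0,0,0]],"grip":[0.2,0.3,0.4,0.6,0.8,0.8]}'
python3 -m creep '{"translation":[[0,0,-0.01],[0,0,-0.03],[0,0,-0.06],[0,0,-0.1],[0,0,-0.14],[0,0,-0.14],[0,0,-0.14]],"angular":[[0,0,0],[0,0,0],[0,0,0],[0,0,0],[0,0,0],[0,0,0],[0,0,0]],"grip":[0.8,0.8,0.8,0.8,0.8,0.8,0.8]}'
python3 - <<'E'
from h import *
a=get_image('scene');b=get_image('top')
save('rel',np.hstack([cv2.resize(a['color'][130:230,180:313],(400,300),interpolation=cv2.INTER_CUBIC),cv2.resize(b['color'][130:230,380:513],(400,300),interpolation=cv2.INTER_CUBIC)]))
to([.513,.277,.15],-18)
for n,d in(('s',a),('t',b)):
    P=pts(d);hsv=cv2.cvtColor(d['color'],cv2.COLOR_RGB2HSV);m=cv2.inRange(hsv,(76,120,40),(95,255,255))>0
    q=P[m];q=q[(q[:,2]>.03)&(q[:,2]<.22)&(q[:,0]>.47)&(q[:,0]<.66)&(abs(q[:,1]+.25)<.1)];print(n,len(q),q.min(0).round(3),q.max(0).round(3),cv2.minAreaRect(q[:,:2].astype(np.float32)*1000))
E
```

```text
time: 10.65
tcp_pos: [0.5671, -0.2534, 0.1503]
orientation: [0.799, 0.601, 0.0, -0.0]
ft_force: [0.2, 0.2, -0.5]
width: 0.0769
time: 11.52
tcp_pos: [0.5669, -0.2533, 0.29]
orientation: [0.799, 0.601, -0.0, -0.0]
ft_force: [0.0, -0.2, 0.1]
width: 0.0768
t 11.62 at [ 0.5667 -0.2532  0.2892] w 0.0766 F [0.3 0.1 0.4] shift [ 0.4944 -0.1985  0.1398] turn [-0.02 -0.    0.31] tool y now -16.1
s 262 [ 0.54  -0.301  0.056] [ 0.612 -0.179  0.183] ((574.1570434570312, -241.98898315429688), (119.05506134033203, 45.72681427001953), 74.43179321289062)
t 649 [ 0.532 -0.304  0.061] [ 0.605 -0.186  0.188] ((567.8765258789062, -245.02188110351562), (112.12802124023438, 47.76206588745117), 74.3841323852539)
```

View pics/rel.png

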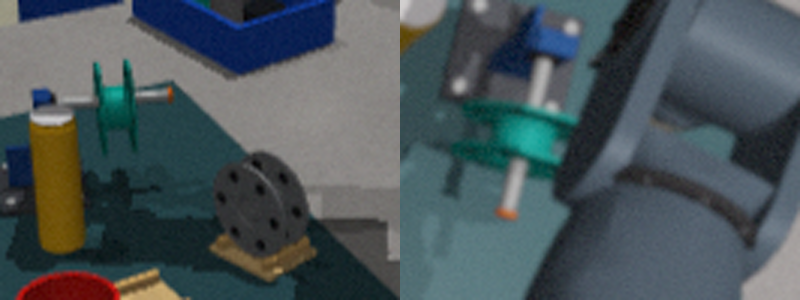

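The reel hangs by itself with its top at 183 mm, which puts its centre at 118 mm or 12 mm below the bar axis as expected. It is mid-bar and aligned. I move over the green key with the fingers shut, staying high.

```bash
python3 -m creep '{"translation":[[0.03,-0.012,0],[0.08,-0.032,0.01],[0.13,-0.052,0.02],[0.18,-0.072,0.03],[0.235,-0.094,0.04],[0.29,-0.116,0.05],[0.345,-0.138,0.07],[0.4,-0.16,0.09],[0.45,-0.18,0.12],[0.485,-0.194,0.15],[0.494,-0.198,0.17],[0.494,-0.198,0.18]],"angular":[[0,0,0],[0,0,0],[0,0,0],[0,0,0.1],[0,0,0.1],[0,0,0.2],[0,0,0.2],[0,0,0.3],[0,0,0.3],[0,0,0.3],[0,0,0.3],[0,0,0.3]],"grip":[0.8,0.8,0,-1,-1,-1,-1,-1,-1,-1,-1,-1]}' 40
python3 - <<'E'
from h import *
a=get_image('scene');b=get_image('top')
save('key',np.hstack([cv2.resize(a['color'][180:280,240:373],(400,300),interpolation=cv2.INTER_CUBIC),cv2.resize(b['color'][130:230,170:303],(400,300),interpolation=cv2.INTER_CUBIC)]))
to([.5135,.2775,.065],-18)
E
```

```text
time: 13.12
tcp_pos: [0.5135, 0.2757, 0.1088]
orientation: [0.808, 0.589, -0.001, -0.0]
ft_force: [-0.4, -0.2, -0.2]
width: 0.0001
t 13.22 at [0.5139 0.2749 0.1095] w -0.0002 F [ 0.  -0.1  0.2] shift [ 0.0024 -0.0012  0.0445] turn [-0.01  0.01  0.  ] tool y now -18.0
```

View pics/key.png

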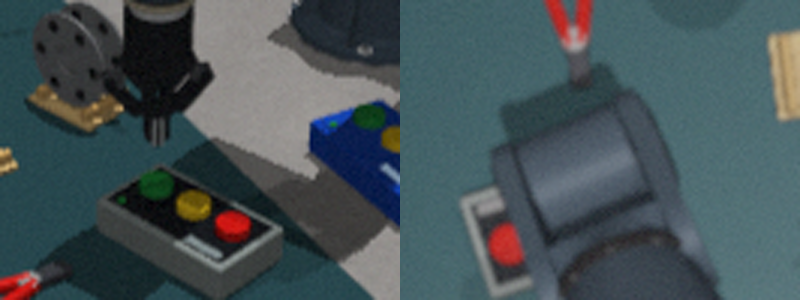

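The shut fingertips (crop (157,140)) are right over the green cap (157,185), and the other keys are clear. I go down to just above it.

```bash
python3 -m creep '{"translation":[[0.002,-0.001,0.015],[0.002,-0.001,0.03],[0.002,-0.001,0.04],[0.002,-0.001,0.045],[0.002,-0.001,0.046],[0.002,-0.001,0.046],[0.002,-0.001,0.046]],"angular":[[0,0,0],[0,0,0],[0,0,0],[0,0,0],[0,0,0],[0,0,0],[0,0,0]],"grip":[-1,-1,-1,-1,-1,-1,-1]}'
python3 - <<'E'
from h import *
s=manip.state();print(s['tcp_pos'],s['ft_force'])
E
```

```text
time: 14.1
tcp_pos: [0.5139, 0.2784, 0.0647]
orientation: [0.809, 0.588, 0.0, 0.0]
ft_force: [-0.9, 0.6, -0.5]
width: 0.0
[0.51388382 0.27844165 0.06466325] [-0.92685435  0.5737114  -0.54007053]
```

```bash
for i in 1; do python3 -m creep '{"translation":[[0,0,0.002],[0,0,0.004],[0,0,0.004]],"angular":[[0,0,0],[0,0,0],[0,0,0]],"grip":[-1,-1,-1]}' | egrep 'tcp|force'; done
python3 -m creep '{"translation":[[0,0,0.001],[0,0,0.001],[0,0,0.001]],"angular":[[0,0,0],[0,0,0],[0,0,0]],"grip":[-1,-1,-1]}'| egrep 'tcp|force'
python3 -m creep '{"translation":[[0,0,0.001],[0,0,0.001],[0,0,0.001]],"angular":[[0,0,0],[0,0,0],[0,0,0]],"grip":[-1,-1,-1]}'| egrep 'tcp|force'
```

```text
tcp_pos: [0.5136, 0.2783, 0.0601]
ft_force: [0.0, -0.2, 0.8]
tcp_pos: [0.5137, 0.2783, 0.0593]
ft_force: [-0.7, 0.7, -0.1]
tcp_pos: [0.5138, 0.2784, 0.0585]
ft_force: [-1.1, -0.4, 3.9]
```

Contact: 3.9 N at a TCP height of 58.5 mm. I continue in 1 mm steps.

```bash
python3 -m creep '{"translation":[[0,0,0.001],[0,0,0.001],[0,0,0.001]],"angular":[[0,0,0],[0,0,0],[0,0,0]],"grip":[-1,-1,-1]}'| egrep 'tcp|force'
python3 -m creep '{"translation":[[0,0,0.001],[0,0,0.001],[0,0,0.001]],"angular":[[0,0,0],[0,0,0],[0,0,0]],"grip":[-1,-1,-1]}'| egrep 'tcp|force'
python3 -m creep '{"translation":[[0,0,0.001],[0,0,0.001],[0,0,0.001]],"angular":[[0,0,0],[0,0,0],[0,0,0]],"grip":[-1,-1,-1]}'| egrep 'tcp|force'
```

```text
tcp_pos: [0.5138, 0.2784, 0.0577]
ft_force: [-2.6, -0.6, 8.3]
tcp_pos: [0.5138, 0.2784, 0.0568]
ft_force: [-2.1, -2.0, 8.5]
tcp_pos: [0.5138, 0.2784, 0.0558]
ft_force: [-3.7, -1.6, 8.3]
```

```bash
python3 -m creep '{"translation":[[0,0,0.001],[0,0,0.001],[0,0,0.001]],"angular":[[0,0,0],[0,0,0],[0,0,0]],"grip":[-1,-1,-1]}'| egrep 'tcp|force'
python3 -m creep '{"translation":[[0,0,0.001],[0,0,0.001],[0,0,0.001]],"angular":[[0,0,0],[0,0,0],[0,0,0]],"grip":[-1,-1,-1]}'| egrep 'tcp|force'
python3 -m creep '{"translation":[[0,0,0.001],[0,0,0.001],[0,0,0.001]],"angular":[[0,0,0],[0,0,0],[0,0,0]],"grip":[-1,-1,-1]}'| egrep 'tcp|force'
```

```text
tcp_pos: [0.5138, 0.2784, 0.0546]
ft_force: [-1.6, -0.3, 6.5]
tcp_pos: [0.5138, 0.2784, 0.0534]
ft_force: [-0.7, -0.0, 3.8]
tcp_pos: [0.5138, 0.2784, 0.0523]
ft_force: [0.6, -0.3, 2.8]
```

The force fell from 8.5 N to 2.8 N at about 7 mm, so the click is done. I retreat straight up.

```bash
python3 -m creep '{"translation":[[0,0,-0.005],[0,0,-0.015],[0,0,-0.04],[0,0,-0.08],[0,0,-0.13],[-0.05,0.02,-0.17],[-0.1,0.05,-0.2],[-0.15,0.06,-0.2],[-0.2,0.08,-0.2],[-0.2,0.08,-0.2],[-0.2,0.08,-0.2]],"angular":[[0,0,0],[0,0,0],[0,0,0],[0,0,0],[0,0,0],[0,0,0],[0,0,0],[0,0,0],[0,0,0],[0,0,0],[0,0,0]],"grip":[-1,-1,-1,-1,-1,-1,-1,-1,-1,-1,-1]}'
python3 - <<'E'
from h import *
a=get_image('scene');b=get_image('top')
save('endS',a['color']);save('endT',b['color'])
for n,d in(('s',a),('t',b)):
    P=pts(d);hsv=cv2.cvtColor(d['color'],cv2.COLOR_RGB2HSV)
    m=cv2.inRange(hsv,(76,120,40),(95,255,255))>0
    q=P[m];q=q[(q[:,2]>.05)&(q[:,2]<.22)&(q[:,0]>.47)&(q[:,0]<.66)&(abs(q[:,1]+.25)<.1)];print(n,len(q),q.min(0).round(3) if len(q) else'',q.max(0).round(3) if len(q) else '')
    for nm,lo,hi in(('g',(55,120,40),(78,255,255)),('y',(22,130,90),(32,255,255)),('r',(0,180,80),(4,255,255))):
        q=P[cv2.inRange(hsv,lo,hi)>0];q=q[(abs(q[:,0]-.495)<.05)&(abs(q[:,1]-.33)<.09)];print(n,nm,len(q),np.median(q,0).round(4) if len(q) else '')
s=manip.state();print(s['time'],s['ft_force'])
E
```

```text
time: 18.85
tcp_pos: [0.5281, 0.0636, 0.2524]
orientation: [0.809, 0.588, -0.0, -0.0]
ft_force: [0.1, -0.2, 0.0]
width: -0.0001
s 270 [ 0.538 -0.317  0.058] [ 0.611 -0.175  0.181]
s g 92 [0.5185 0.2828 0.0546]
s y 96 [0.4977 0.3343 0.0547]
s r 90 [0.4824 0.392  0.0554]
t 732 [ 0.528 -0.316  0.067] [ 0.605 -0.186  0.189]
t g 138 [0.5117 0.2759 0.0588]
t y 157 [0.4938 0.3314 0.0584]
t r 120 [0.4758 0.3863 0.0582]
18.95 [-0.11034295  0.30814346  0.26994987]
```

View pics/endS.png

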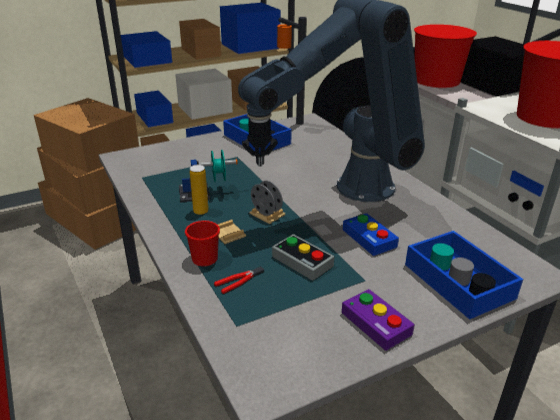

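View pics/endT.png

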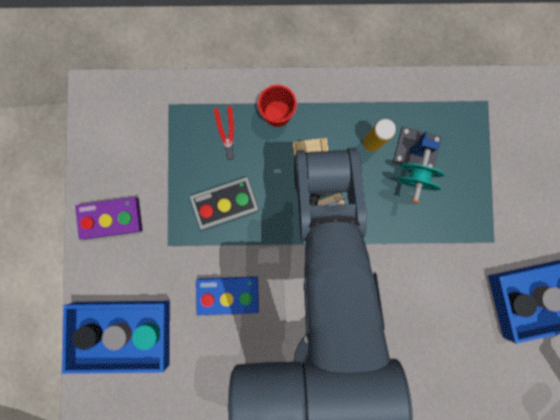

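The reel hangs mid-bar at top (420,176). All three keys read about 58–59 mm in the top view, the bystanders haven't moved, and the gripper is in free air.

```bash
python3 -c "
from workcell import manip
print(manip.job_done())"
```

```text
the job is handed in; nothing more can be done
None
```

The job is handed in, at about 19 s of the 69 s allowed, with no verdict reported. The teal reel is on the winder bar and released, and the green key was then pressed through its click.

- **Reel:** I gripped it across its width, slid it on over the bar's free end and opened once the bar took its weight. Its top then read about 183 mm, so its centre is about 12 mm below the bar axis, near mid-bar and in line with the bar.
- **Green key:** I pressed it in 1 mm steps. The force peaked at about 8.5 N and fell to 2.8 N at roughly 7 mm, where I stopped and withdrew straight up.
- **Last checks:** In the top view all three keys are back up at 58–59 mm. The grey reel, can, bucket and pliers look unmoved, judged by eye, with the grey reel mostly hidden by the arm in the top view. The gripper was in free air with wrist force near zero.
- **Disagreements:** The scene camera put the key tops 3–4 mm lower (54.6–55.4 mm) and the green key about 5–7 mm off to the side. It read them similarly low (about 56 mm) before any press, so I trusted the top camera and the contact force. The measured peak was also a little under the stated 9.5 N.

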